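Trim the coil slug of the induction tuner

ROBOT

A 6-joint arm with a two-finger parallel gripper is mounted at the origin on the work surface. World frame = base frame: x ahead of the robot, y to its left, z up, the work surface at z = 0. Lengths are in m, angles in rad, forces in N, time in s.
With the tool pointing down it reaches from about 0.35 to 0.775 m from the base axis. Payload 5.5 kg.
Tool frame: the origin (TCP) lies between the finger pads; the fingertips stand 17 mm ahead of it and the grasp point (between the pads) lies 2 mm behind it (env.finger_overhang is the distance from the TCP to the fingertips, in m); z points along the fingers, y is the line along which they close (so a half turn about z gives the same grasp; the last joint's range is limited). The gripper opens to 85 mm and grips with 20 to 120 N. Pads are 22 mm wide; open, the fingers measure 114 mm over their backs; the gripper's body (76 mm by 85 mm) begins 54 mm behind the grasp point. The pads swing forward as they close: fully open they stand 13 mm farther back than shut.
Start: joints at [-1.295, 0.313, 0.046, 1.304, 0, 1.431], TCP at [0.232, -0.526, 0.248] pointing down, gripper open.
Joint ranges: [-2.76, 2.76], [-0.86, 1.69], [-1.03, 1.26], [-2.2, 2.34], [-1.47, 1.5], [-3.14, 3.14]. Speed limits (rad/s): [2.57, 2.57, 3.14, 3.14, 3.14, 3.14].

INTERFACE

Orientations are given as a unit quaternion [w, x, y, z].
In Python, from workcell import env gives the robot as it stands. The module is installed in compiled form; this text tells all that it offers.
- The arm moves only by the shell command python3 -m pendant 'ROWS' [FORCE]. ROWS is JSON, a list of rows, each a list of 5 numbers: the gripper's target within -1 to 1 (fully open at 1, half-way at 0, shut at -1), then the shift along the tool's x, y, z in m, then the turn about the tool's z in rad. A call has 1 to 8 rows; each row shifts and turns the commanded pose from where the row before left it, along the tool's axes as they then stand; what a row does not reach is not made up. A row lasts 1/8 s, in which the tool goes at most 62.5 mm and 10.7 degrees, less where a joint would pass 70% of its speed; a pose out of reach is approached as far as the arm can. A call with a gripper value outside its range is refused whole. The fingers move at their own pace and stop on an object; FORCE is the grip in N (left out, the last holds). Time passes only in rows, so rows that do not move let the fingers close. It gives the time, the measured TCP pose, the force, the opening and the grip force at its end, in the units of the state.
- env.get_state(): the state, without advancing time (a new reading comes with each control period).
- env.read_camera(name): name is "side" or "top"; returns the picture (420x560x3 uint8, red, green, blue); there is no depth.
- env.calibration(name): a dict with "K" (3x3 intrinsics, pixels), "T" (4x4, takes a point from camera to world coordinates). Camera axes: x right, y down, z forward; pixel columns grow to the right and rows downward; lengths in m; the calibration is good to about 2 mm. A picture is of the moment at which its call begins. calibration takes no time and is no camera call.
- env.hand_in(): hands the job in; it is judged then, once.
Trained networks look in the newest picture that a camera, given by its name, has taken for a name from the list of things; names that differ only in an ending like _2 or _b are one class to them, and where a whole thing is asked for, a point or a joint stands for the part that bears it (a point fixed in the world has none). Each returns a list of dicts, best first, with "score" (0 to 1); they miss things now and then, are a little off and sometimes report something else, mostly with a low value. They report only what shows in the picture. A call takes as long as a camera call. They do not tell look-alikes from the thing itself.
- env.recognise(camera, label): "centre" ([column, row] in pixels, amid what is visible of it).
The state is a dict: "clock": time; "joint_pos": joint angles; "qvel": joint speeds; "tau": joint torques, N m; "tcp_pos": TCP position; "orientation": TCP orientation; "wrist_force": force on the tool from outside, world axes, zero at the start; "ft_torque": the same for the moment, N m; "finger_gap": finger opening in m; "grip_force": force on a finger pad.
Only numpy, scipy, OpenCV 4.12 (cv2) and the standard library are available. Lean on these libraries where they do the work, as an engineer would, in place of code of your own. Each camera call takes 0.05 s, during which the arm holds its last target. There are 200 camera calls.

TASK

Take the plastic tuning tool with the flat handle from the rack, seat its blade in the large slotted slug on the lid of the grey tuner box, and turn the slug clockwise with it until the slot lines up with the two raised ridges on the lid. Then hang the tool back upright in a free hole of the rack and let go; do not turn the slug with the fingers.

Things in the scene. Friction and masses are not known exactly. Their poses are not given: they have to be found in the camera images.
- tool_grip (a point): Handle centre of the tuning tool (white plastic handle, grey shank), hanging upright (z up). Handle 16 mm thick (x), 28 wide (y), 50 high. Below this point: a 54 mm round collar, 5 thick, underside at 30 mm; 20 mm shaft; blade 5 mm thick (x), 22 wide (y), lower edge at 80 mm, in the plane of the handle. 60 g. The steel tool beside it, with round knurled handle, is not needed.
- slug_slot (a point): Slot centre, at the top of the large white slug (34 mm head, top 84 mm above table, 14 above lid); turns with it. Slot along y (z up), 7.5 mm wide, 10 deep, bevelled to a 16 mm mouth. Light friction (0.04 N m), stays put; blade play 7 deg either way. Starts 40 to 75 deg anticlockwise (from above) of the ridge line; stops at 97 anticlockwise, 34 clockwise.
- tuner: Grey induction tuner box, fixed, 160 mm (x) by 140 (y) by 70 high; origin at centre of underside, z up. Slug axis at x = -20 mm, y = 0. Two steel ridges, 26 mm long, 6 high, lie on the lid 24 to 50 mm either side of that axis, along the box's y. Copper coil sticks out of the +x face; the two small 16 mm white trimmers near it do not turn.
- rack: Wooden tool rack, fixed, 100 mm (x) by 180 (y), top board 60 mm above the table; origin at centre of underside, z up. Two through holes 36 mm across at x = 0, y = +40 and -40 mm, where tools hang by their collars, collar underside on the board. Either hole may hold the tuning tool; the other is taken by the steel tool.
Mind the look-alikes: they are no part of the job. What is shaped like the part that bears tool_grip but turquoise is not meant. There is more than one size of the tuner; the one meant has the size given above.

How it is judged:
By the outcome, as a careful person would: the job done as asked, in the order asked, and still so for the second after the job is handed in, with the robot touching nothing.
It also fails if it takes over 45 s, if anything falls off the work surface, if the arm or the gripper's body presses on something with over 40 N, if the wrist force passes 120 N, or if a joint passes its speed limit or range.

## Working session

There is one attempt and no reset: what is moved stays moved. The work goes in short steps, Python scripts to look and compute and a shell command to move; the robot and the scene stay as the last step left them, time stands still between calls to the robot, and variables do not carry over. Pictures are saved under pics/ and viewed, at most 10 in all, crops included, and the job is handed in when it is done.

```bash
mkdir -p pics
python3 - <<'E'
from workcell import env
import cv2, numpy as np
for c in ("top","side"):
    im=env.read_camera(c); cv2.imwrite(f"pics/{c}0.png",im[:,:,::-1])
    k=env.calibration(c); print(c,k["K"].round(1).tolist(),k["T"].round(4).tolist())
    for l in ("tool_grip","slug_slot","tuner","rack"):
        print(c,l,[(np.round(d["centre"],1).tolist(),round(d["score"],2)) for d in env.recognise(c,l)])
s=env.get_state(); print(s["tcp_pos"],s["orientation"],s["finger_gap"],s["clock"])
E
```

```text
top [[392.9, 0.0, 280.2], [0.0, 392.9, 205.4], [0.0, 0.0, 1.0]] [[-0.0081, -0.9914, 0.1305, 0.3392], [-0.9999, 0.0098, 0.0126, 0.1119], [-0.0138, -0.1304, -0.9914, 0.8243], [0.0, 0.0, 0.0, 1.0]]
top tool_grip [([197.8, 180.0], 0.67), ([138.3, 190.2], 0.61)]
top slug_slot [([326.9, 272.6], 0.73), ([408.5, 155.2], 0.57)]
top tuner [([395.5, 149.9], 0.92), ([326.6, 261.2], 0.76)]
top rack [([223.7, 186.7], 0.75)]
side [[515.0, 0.0, 274.1], [0.0, 515.0, 209.5], [0.0, 0.0, 1.0]] [[0.7765, -0.3113, 0.5479, -0.174], [-0.6301, -0.3993, 0.6661, -0.6478], [0.0114, -0.8624, -0.5061, 0.6461], [0.0, 0.0, 0.0, 1.0]]
side tool_grip [([243.6, 175.0], 0.66)]
side slug_slot [([378.3, 242.4], 0.74), ([240.7, 251.5], 0.48)]
side tuner [([387.2, 251.9], 0.93), ([254.8, 264.5], 0.79), ([380.3, 241.1], 0.37)]
side rack [([250.7, 204.9], 0.92)]
[ 0.23225262 -0.5260241   0.24829311] [1.24518559e-05 9.78465492e-01 2.06410464e-01 7.31573970e-06] 0.08540672620728627 0.5
```

View pics/top0.png

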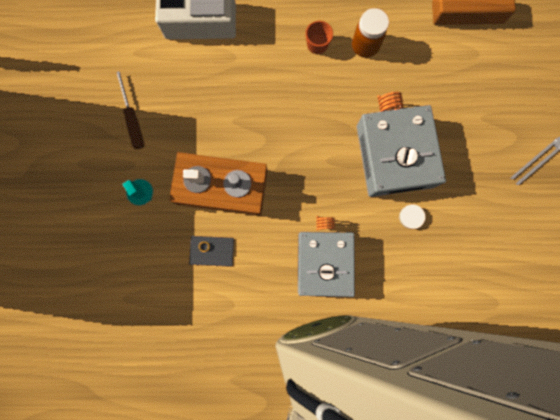

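View pics/side0.png

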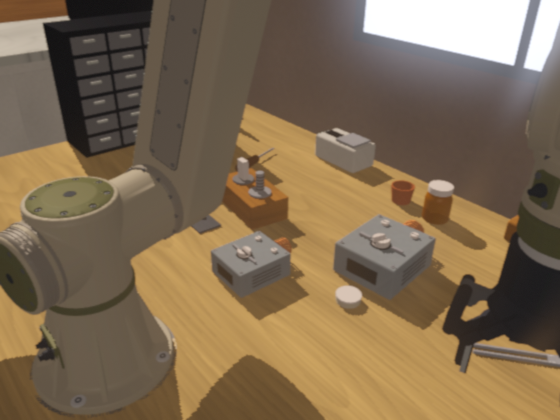

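The top view shows two tuner boxes, a large one at (400,150) and a small one at (327,265). At roughly 520 px/m the large one fits 160x140 mm, while the small one is only about 105 mm. There are also two tool-shaped things. The white handle with grey collar stands in the rack at (193,177) and is the one meant. The turquoise one at (138,190) is the look-alike, and the steel round one is at (237,182). I'll confirm with an enlarged crop.

Run:
```python
import cv2, numpy as np
im=cv2.imread("pics/top0.png")
a=cv2.resize(im[145:220,165:275],None,fx=7,fy=7,interpolation=cv2.INTER_CUBIC)[:, :770]
b=cv2.resize(im[85:205,345:455],None,fx=5,fy=5,interpolation=cv2.INTER_CUBIC)
cv2.imwrite("pics/rack_c.png",a); cv2.imwrite("pics/tuner_c.png",b)
```

```text
(no output)
```

View pics/rack_c.png

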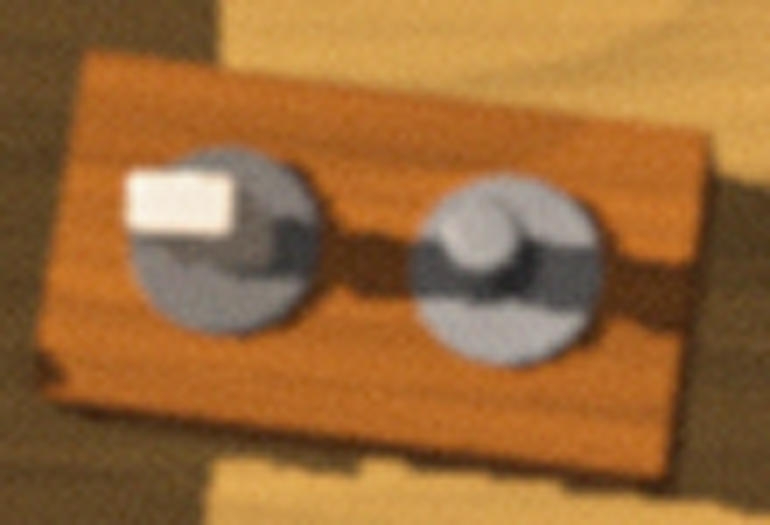

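View pics/tuner_c.png

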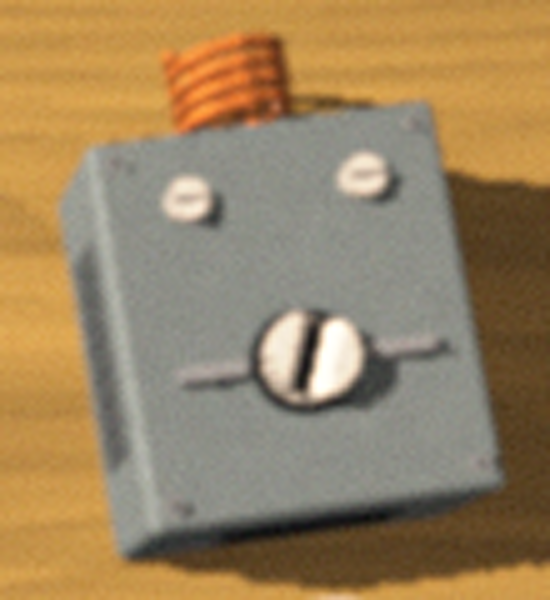

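The rack crop shows the white flat handle, its top centred at crop (181,203), with a grey collar at (225,240), in the left hole. The steel tool with its round knob is in the right hole. The tuner crop shows the large box: slug at (311,357), slot running (300,388)–(316,318), ridges from (183,378) to (440,345). These are the right things, so I'll compute poses.

```bash
cat > h.py <<'E'
import numpy as np
from workcell import env
def bp(c,uv,z):
    k=env.calibration(c); K=np.array(k["K"]);T=np.array(k["T"])
    uv=np.atleast_2d(uv); d=np.c_[uv,np.ones(len(uv))]@np.linalg.inv(K).T@T[:3,:3].T
    return T[:3,3]+d*((z-T[2,3])/d[:,2])[:,None]
def crop(p,f,o): return (np.array(p,float)+.5)/f-.5+np.array(o)
def ang(a,b): return np.degrees(np.arctan2(*(b-a)[[1,0]]))
def proj(c,P):
    k=env.calibration(c); K=np.array(k["K"]);T=np.array(k["T"])
    q=(np.atleast_2d(P)-T[:3,3])@T[:3,:3]@K.T; return q[:,:2]/q[:,2:]
def st():
    s=env.get_state(); w,x,y,z=s["orientation"]
    R=np.array([[1-2*(y*y+z*z),2*(x*y-w*z)],[2*(x*y+w*z),1-2*(x*x+z*z)]])
    return s,R   # columns: tool x,y in world xy
E
python3 - <<'E'
from h import *
r=lambda p:crop(p,7,(165,145)); t=lambda p:crop(p,5,(345,85))
h=bp("top",r([(127,172),(236,172),(233,237),(128,233)]),.115)
print("handle",h.mean(0),"wide dir",ang(h[1],h[0]),ang(h[2],h[3]),np.linalg.norm(h[0]-h[1]),np.linalg.norm(h[1]-h[2]))
print("collar",bp("top",r((224,240)),.065))
b=bp("top",r([(85,52),(712,130),(665,478),(40,400)]),.06)
print("rack",b.mean(0),ang(b[1],b[0]),ang(b[2],b[3]))
l=bp("top",t([(95,148),(430,103),(502,483),(150,537)]),.07)
print("lid",l.mean(0),[np.linalg.norm(l[i]-l[i-1]) for i in range(4)],ang(l[1],l[0]),ang(l[2],l[3]),ang(l[2],l[1]),ang(l[3],l[0]))
print("slug",bp("top",t((312,356)),.084))
s=bp("top",t([(300,388),(316,318)]),.082);print("slot",ang(s[0],s[1]))
g=bp("top",t([(183,379),(442,345)]),.076);print("ridges",ang(g[1],g[0]),g.mean(0),np.linalg.norm(g[0]-g[1]))
s,R=st();print(R,s["tcp_pos"])
for c,uv in (("top",(193,174)),):pass
# side check
E
```

```text
handle [0.4933435  0.28617684 0.115     ] wide dir 89.35873815583821 87.16704392777493 0.02889009695629809 0.01747357863327515
collar [[0.49357175 0.28607063 0.065     ]]
rack [0.48737452 0.2443175  0.06      ] 82.10455249610395 82.30565273201252
lid [ 0.55060888 -0.12162649  0.07      ] [np.float64(0.1579084225839502), np.float64(0.13482858880622803), np.float64(0.1553549902750746), np.float64(0.13844042643941679)] 97.1952219660725 98.22999861089392 6.992197178835498 5.6929746551409055
slug [[ 0.53045938 -0.123436    0.084     ]]
slot -15.235470204506987
ridges 96.99273300183619 [ 0.53013417 -0.12606442  0.076     ] 0.10166506383622298
[[ 0.91478944  0.40393103]
 [ 0.40393103 -0.91478944]] [ 0.23225262 -0.5260241   0.24829311]
```

Results:
- **Slot:** at 164.8°, with the ridges at 97°, so it needs about 68° clockwise.
- **Handle:** at (0.493, 0.286), with its wide side at about 88°.

Now I'll move over the rack. First goes the transfer; the turn comes after.

```bash
python3 -m pendant '[[1,0.054,-0.031,0,0],[1,0.054,-0.031,0,0],[1,0.054,-0.031,0,0],[1,0.054,-0.031,0,0],[1,0.054,-0.031,0,0],[1,0.054,-0.031,0,0],[1,0.054,-0.031,0,0],[1,0.054,-0.031,0,0]]' && python3 -m pendant '[[1,0.016,-0.048,0,0],[1,0.016,-0.048,0,0],[1,0.016,-0.048,0,0],[1,0.016,-0.048,0,0],[1,0.016,-0.048,0,0],[1,0.016,-0.048,0,0],[1,0.016,-0.048,0,0],[1,0.016,-0.048,0,0]]' && python3 -m pendant '[[1,0,0,0,-0.18],[1,0,0,0,-0.18],[1,0,0,0,-0.18],[1,0,0,0,-0.18],[1,0,0,0,-0.18],[1,0,0,0,-0.18],[1,0,0,0,-0.045],[1,0,0,0,0]]'
python3 - <<'E'
from h import *
print("side grip ray at .09",bp("side",(243.6,175.0),.09), "expect px",proj("side",(.4934,.2862,.09)), proj("side",(.4934,.2862,.115)))
s,R=st(); d=np.array([.4934,.2862])-s["tcp_pos"][:2]
print(s["tcp_pos"],s["joint_pos"],"y ang",ang(np.zeros(2),R[:,1]),"d tool",R.T@d)
E
```

```text
clock: 1.5
tcp_pos: [0.5284, -0.1229, 0.2486]
orientation: [0.0, 0.978, 0.206, 0.0]
wrist_force: [1.6, -0.7, -0.5]
finger_gap: 0.0853
grip_force: 0.0
clock: 2.5
tcp_pos: [0.489, 0.28, 0.2485]
orientation: [0.0, 0.978, 0.206, 0.0]
wrist_force: [1.1, 0.6, 0.7]
finger_gap: 0.0855
grip_force: 0.0
clock: 3.5
tcp_pos: [0.4893, 0.2783, 0.2483]
orientation: [0.0, 0.718, 0.696, 0.0]
wrist_force: [-0.2, 1.6, 0.3]
finger_gap: 0.0855
grip_force: 0.0
side grip ray at .09 [[0.47351592 0.25653792 0.09      ]] expect px [[243.01819293 168.51794096]] [[242.82197723 159.26951256]]
[0.48928501 0.27830022 0.24830949] [ 3.74617030e-01  2.89439142e-01  1.33750345e-02  1.29461531e+00
 -1.33427116e-04  1.97598814e+00] y ang -1.751805925932391 d tool [0.00802188 0.00387157]
```

```bash
python3 -m pendant '[[1,0.008,0.004,0.04,0],[1,0,0,0.05,0],[1,0,0,0.04,0],[1,0,0,0.026,0],[1,0,0,0,0]]' && python3 -m pendant '[[-0.2,0,0,0,0],[-0.5,0,0,0,0],[-1,0,0,0,0],[-1,0,0,0,0],[-1,0,0,0,0],[-1,0,0,0,0],[-1,0,0,0,0],[-1,0,0,0,0]]' 40
python3 - <<'E'
from h import *
import cv2
a=env.read_camera("top")[130:250,140:300];b=env.read_camera("side")[100:260,170:330]
cv2.imwrite("pics/grasp.png",np.hstack([cv2.resize(a,(400,300)),cv2.resize(b,(300,300))])[:,:,::-1])
E
```

```text
clock: 4.12
tcp_pos: [0.4917, 0.2854, 0.0902]
orientation: [-0.001, 0.718, 0.696, -0.002]
wrist_force: [0.3, -0.2, -0.2]
finger_gap: 0.0852
grip_force: 0.0
clock: 5.12
tcp_pos: [0.494, 0.2864, 0.0931]
orientation: [0.0, 0.718, 0.696, 0.001]
wrist_force: [-1.0, -0.4, 4.9]
finger_gap: 0.0158
grip_force: 39.8
```

View pics/grasp.png

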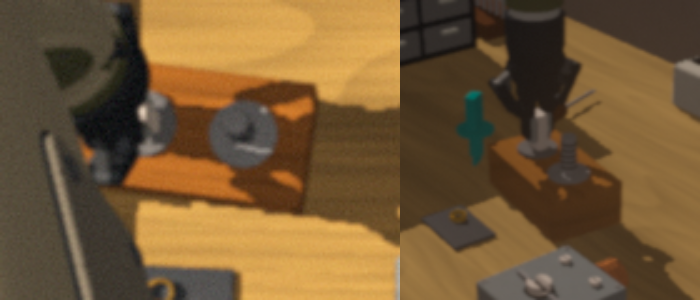

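The side view shows the fingers on the white handle above the collar, at (540,130) in the picture, and the gap of 15.8 mm matches the handle. Next I lift it, carry it over the slug and turn the blade to the slot direction.

```bash
python3 -m pendant '[[-1,0,0,-0.01,0],[-1,0,0,-0.02,0],[-1,0,0,-0.03,0],[-1,0,0,-0.04,0],[-1,0,0,-0.04,0],[-1,0,0,-0.01,0],[-1,0,0,0,0]]' 60 && python3 -m pendant '[[-1,-0.04,0.006,0,0],[-1,-0.052,0.006,0,0],[-1,-0.055,0.006,0,0],[-1,-0.055,0.006,0,0],[-1,-0.055,0.006,0,0],[-1,-0.055,0.006,0,0],[-1,-0.055,0.006,0,0],[-1,-0.042,0.007,0,0]]' && python3 -m pendant '[[-1,0,0,0,-0.18],[-1,0,0,0,-0.18],[-1,0,0,0,-0.18],[-1,0,0,0,-0.18],[-1,0,0,0,-0.18],[-1,0,0,0,-0.18],[-1,0,0,0,-0.18],[-1,0,0,0,-0.076]]' && python3 -m pendant '[[-1,0,0,0,0],[-1,0,0,0,0]]'
python3 - <<'E'
from h import *
import cv2
a=env.read_camera("top")[80:230,320:480];b=env.read_camera("side")[130:300,300:470]
cv2.imwrite("pics/over.png",np.hstack([cv2.resize(a,(400,375)),cv2.resize(b,(375,375))])[:,:,::-1])
s,R=st(); d=np.array([.5303,-.1235])-s["tcp_pos"][:2]
print(s["tcp_pos"],s["orientation"],"y ang",ang(np.zeros(2),R[:,1]),"d tool",R.T@d,s["finger_gap"])
E
```

```text
clock: 6.1
tcp_pos: [0.4936, 0.2862, 0.2424]
orientation: [0.0, 0.718, 0.696, 0.0]
wrist_force: [-0.8, -0.9, -0.8]
finger_gap: 0.0151
grip_force: 58.5
clock: 7.1
tcp_pos: [0.529, -0.126, 0.24]
orientation: [-0.002, 0.718, 0.696, -0.001]
wrist_force: [0.8, 0.1, -0.5]
finger_gap: 0.0153
grip_force: 58.5
clock: 8.1
tcp_pos: [0.5291, -0.1237, 0.2399]
orientation: [-0.002, 0.13, 0.991, 0.0]
wrist_force: [0.0, 0.4, -0.6]
finger_gap: 0.0154
grip_force: 58.5
clock: 8.35
tcp_pos: [0.5296, -0.1239, 0.2411]
orientation: [-0.001, 0.133, 0.991, 0.0]
wrist_force: [-0.1, 0.1, -0.7]
finger_gap: 0.0156
grip_force: 58.5
[ 0.52997246 -0.12401899  0.24170677] [-4.57437029e-04  1.32417101e-01  9.91193975e-01  7.44496239e-05] y ang 74.7814181749416 d tool [-0.00017982  0.00058677] 0.015586177830594272
```

View pics/over.png

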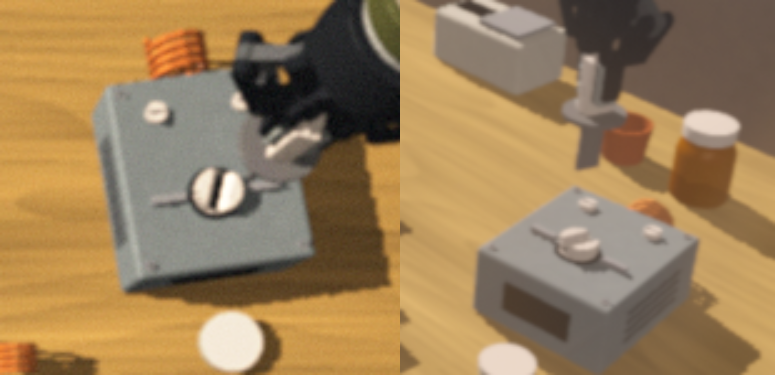

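The top view shows the tool over the lid, with the collar near picture (280,148) shifted by perspective and the slug at (216,190). The side view shows the blade's lower edge at (587,168), with the slug below at (578,243). I'll check the blade tip against prediction.

Run:
```python
from h import *
u=np.array([np.cos(np.radians(164.8)),np.sin(np.radians(164.8)),0])
P=np.array([.530,-.124,.1586])
print("pred blade ends", ((proj("side",[P-.011*u,P,P+.011*u])-[300,130])*375/170+[400,0]).round(1))
print("pred slug side", ((proj("side",[[.5303,-.1235,.084]])-[300,130])*375/170+[400,0]).round(1))
print("pred collar top", ((proj("top",[[.530,-.124,.2136]])-[320,80])*2.5).round(1), "slug",((proj("top",[[.5303,-.1235,.084]])-[320,80])*2.5).round(1))
```

```text
pred blade ends [[597.8 163.9]
 [587.2 166.3]
 [576.4 168.8]]
pred slug side [[576.9 238. ]]
pred collar top [[280.6 138.3]] slug [[217.6 189.7]]
```

The blade is where predicted. I'll descend, slowly at the end.

```bash
python3 -m pendant '[[-1,0,0.0005,0.025,0],[-1,0,0,0.025,0],[-1,0,0,0.015,0],[-1,0,0,0,0],[-1,0,0,0,0]]' && python3 -m pendant '[[-1,0,0,0.005,0],[-1,0,0,0.005,0],[-1,0,0,0.003,0],[-1,0,0,0,0],[-1,0,0,0,0]]' && python3 -m pendant '[[-1,0,0,0.003,0],[-1,0,0,0.002,0],[-1,0,0,0.002,0],[-1,0,0,0,0]]'
python3 -c "
from workcell import env
s=env.get_state();print(s['tcp_pos'],s['wrist_force'],s['ft_torque'])"
```

```text
clock: 9.07
tcp_pos: [0.5309, -0.1238, 0.1781]
orientation: [0.001, 0.132, 0.991, -0.0]
wrist_force: [0.5, 0.5, -0.5]
finger_gap: 0.0151
grip_force: 58.5
clock: 9.7
tcp_pos: [0.5304, -0.1237, 0.1644]
orientation: [0.0, 0.132, 0.991, -0.0]
wrist_force: [0.5, 0.1, -0.5]
finger_gap: 0.0154
grip_force: 58.5
clock: 10.2
tcp_pos: [0.5303, -0.1236, 0.1572]
orientation: [0.0, 0.132, 0.991, -0.0]
wrist_force: [-0.6, -0.6, -0.2]
finger_gap: 0.0154
grip_force: 58.7
[ 0.5303482  -0.12364987  0.15723586] [-0.56475258 -0.58149924 -0.22734526] [ 0.03847983 -0.00466631  0.0106643 ]
```

No contact force, and the blade edge is at about 0.074 m: it's seated. Now I turn clockwise. The target is the tool about 7° past the ridge line, to take up the play.

```bash
python3 -m pendant '[[-1,0,0,0,0.05],[-1,0,0,0,0.15],[-1,0,0,0,0.15],[-1,0,0,0,0.15],[-1,0,0,0,0.15],[-1,0,0,0,0.15],[-1,0,0,0,0.15],[-1,0,0,0,0.15]]' && python3 -c "
from workcell import env
s=env.get_state();print(s['ft_torque'])" && python3 -m pendant '[[-1,0,0,0,0.12],[-1,0,0,0,0.06],[-1,0,0,0,0.01],[-1,0,0,0,0],[-1,0,0,0,0]]'
python3 - <<'E'
from h import *
s,R=st();print(s["tcp_pos"],s['wrist_force'],s['ft_torque'],"y ang",ang(np.zeros(2),R[:,1]))
E
```

```text
clock: 11.2
tcp_pos: [0.5311, -0.123, 0.1573]
orientation: [0.0, 0.632, 0.775, 0.001]
wrist_force: [3.5, 2.1, -1.3]
finger_gap: 0.0153
grip_force: 58.5
[ 0.63625283 -0.6686063   0.01609777]
clock: 11.82
tcp_pos: [0.5312, -0.1231, 0.1574]
orientation: [0.0, 0.701, 0.713, 0.001]
wrist_force: [4.5, 3.3, -2.7]
finger_gap: 0.0154
grip_force: 58.4
[ 0.5312385  -0.12308287  0.15740275] [ 4.467418    3.28449347 -2.73040287] [ 0.91463484 -1.17485708  0.0109019 ] y ang 1.0054709563114548
```

Turned, with a small side load. I'll lift out and look at the slug.

```bash
python3 -m pendant '[[-1,0,0,-0.005,0],[-1,0,0,-0.01,0],[-1,0,0,-0.025,0],[-1,0,0,-0.03,0],[-1,0,0,-0.02,0],[-1,0,0,0,0],[-1,0,0,0,0]]'
python3 - <<'E'
from h import *
import cv2
a=env.read_camera("top")[118:195,355:455]
cv2.imwrite("pics/turned.png",cv2.resize(a,None,fx=7,fy=7,interpolation=cv2.INTER_CUBIC)[:,:,::-1])
E
```

```text
clock: 12.7
tcp_pos: [0.5297, -0.1237, 0.2466]
orientation: [-0.0, 0.701, 0.713, -0.001]
wrist_force: [1.0, 0.0, 0.2]
finger_gap: 0.0152
grip_force: 59.2
```

View pics/turned.png

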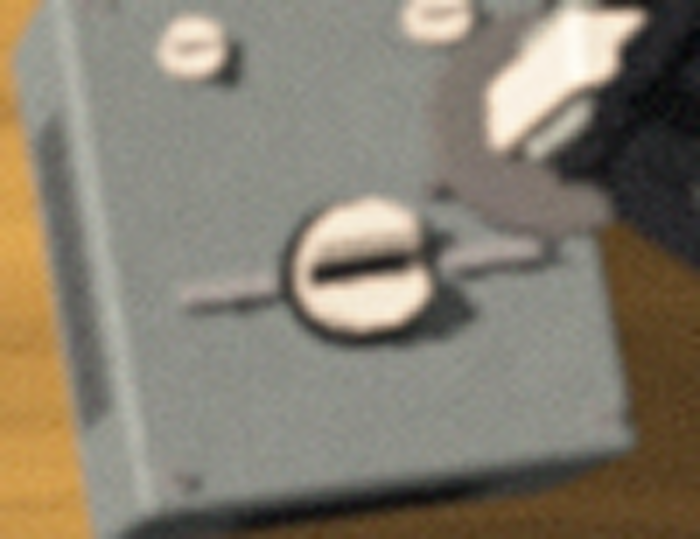

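The picture shows the slug at (365,267) with its slot running (315,273)–(410,260), about parallel to the ridges (185,298)–(550,247). I'll measure it numerically.

Run:
```python
from h import *
import cv2
g=cv2.imread("pics/turned.png").astype(float).mean(2)
yy,xx=np.mgrid[:g.shape[0],:g.shape[1]]
t=lambda p:crop(p,7,(355,118))
def line(mask,w,z,n):
    x,y,ww=xx[mask],yy[mask],w[mask]
    P=bp("top",t(np.c_[x,y]),z)[:,:2]; c=np.average(P,axis=0,weights=ww); C=((P-c).T*ww)@(P-c)
    v=np.linalg.eigh(C)[1][:,1]; print(n,c,np.degrees(np.arctan2(v[1],v[0]))%180)
    return c
m=(np.hypot(xx-362,yy-267)<55)
for th in (80,110): line(m&(g<th),np.ones_like(g),.078,"slot<%d"%th)
# ridge centreline per column: brightest relative to lid, in bands
def ridge(x0,x1):
    pts=[]
    for x in range(x0,x1,3):
        yc=298-(x-185)*51/365.; ys=np.arange(int(yc)-22,int(yc)+23); v=g[ys,x]; w=np.clip(v-np.percentile(v,70),0,None); pts.append((x,(ys*w).sum()/w.sum()))
    return pts
L,Rr=ridge(195,265),ridge(455,525)
P=bp("top",t(L+Rr),.076)[:,:2]; c=P.mean(0); v=np.linalg.svd(P-c)[2][0]; print("ridge",c,np.degrees(np.arctan2(v[1],v[0]))%180)
a,b=bp("top",t(L),.076).mean(0),bp("top",t(Rr),.076).mean(0); print("ridge ends",ang(b,a))
```

```text
slot<80 [ 0.53245358 -0.12408809] 98.90728552074903
slot<110 [ 0.53267481 -0.12463695] 99.5037141109191
ridge [ 0.53241786 -0.12390554] 97.28142715015238
ridge ends 97.27815098161138
```

The slot is within about 1–2° of the ridge line (99° against 97.3°). A small trim is worthwhile, so I'll back off the play, re-centre by about 1 mm to remove the side load, reseat and go slightly further.

```bash
python3 -m pendant '[[-1,0.0005,0.001,0.03,-0.11],[-1,0,0,0.03,0],[-1,0,0,0.01,0],[-1,0,0,0,0],[-1,0,0,0.007,0],[-1,0,0,0.006,0],[-1,0,0,0.006,0],[-1,0,0,0,0]]' && python3 -c "
from workcell import env
s=env.get_state();print(s['tcp_pos'],s['wrist_force'])"
```

```text
clock: 13.75
tcp_pos: [0.531, -0.123, 0.1578]
orientation: [-0.0, 0.661, 0.75, -0.0]
wrist_force: [-0.2, 0.6, -0.1]
finger_gap: 0.0153
grip_force: 59.2
[ 0.53100211 -0.12299651  0.15781341] [-0.17941967  0.58196039 -0.05673881]
```

```bash
python3 -m pendant '[[-1,0,0,0,0.06],[-1,0,0,0,0.05],[-1,0,0,0,0.025],[-1,0,0,0,0],[-1,0,0,0,0]]'
python3 - <<'E'
from h import *
s,R=st();print(s["tcp_pos"],s['wrist_force'],"y ang",ang(np.zeros(2),R[:,1]))
E
```

```text
clock: 14.38
tcp_pos: [0.5317, -0.1232, 0.1585]
orientation: [0.0, 0.71, 0.704, 0.0]
wrist_force: [1.3, 0.3, -1.2]
finger_gap: 0.0154
grip_force: 59.1
[ 0.53171975 -0.12319938  0.15854934] [ 1.28438045  0.32158113 -1.17849937] y ang -0.48590054629883317
```

```bash
python3 -m pendant '[[-1,0,0,-0.005,0],[-1,0,0,-0.01,0],[-1,0,0,-0.025,0],[-1,0,0,-0.03,0],[-1,0,0,-0.02,0],[-1,0,0,0,0],[-1,0,0,0,0]]'
python3 - <<'E'
from h import *
import cv2
a=env.read_camera("top")[118:195,355:455]
cv2.imwrite("pics/turned2.png",cv2.resize(a,None,fx=7,fy=7,interpolation=cv2.INTER_CUBIC)[:,:,::-1])
g=cv2.imread("pics/turned2.png").astype(float).mean(2)
yy,xx=np.mgrid[:g.shape[0],:g.shape[1]]
for th in (80,110):
    m=(np.hypot(xx-362,yy-267)<55)&(g<th)
    P=bp("top",crop(np.c_[xx[m],yy[m]],7,(355,118)),.078)[:,:2]; v=np.linalg.svd(P-P.mean(0),full_matrices=False)[2][0]
    print(th,P.mean(0),np.degrees(np.arctan2(v[1],v[0]))%180)
s,R=st(); d=np.array([.4935,.2862])-s["tcp_pos"][:2]
y=ang(np.zeros(2),R[:,1]); print(s["tcp_pos"],"y ang",y,"d tool",R.T@d)
E
```

```text
clock: 15.25
tcp_pos: [0.5308, -0.123, 0.2477]
orientation: [-0.0, 0.71, 0.704, -0.0]
wrist_force: [-0.0, -0.0, -1.6]
finger_gap: 0.0155
grip_force: 59.2
80 [ 0.53253436 -0.12434849] 98.00804495454874
110 [ 0.53267012 -0.12458907] 98.50055209517832
[ 0.53066744 -0.1229179   0.2472971 ] y ang -0.5191863768746561 d tool [ 0.40876423 -0.04087302]
```

The slot now reads 98.0–98.5° against 97.3° for the ridges, so it's aligned. Now the tool goes back to its hole, the only free one.

```bash
python3 -m pendant '[[-1,0.04,-0.005,0,0],[-1,0.052,-0.005,0,0],[-1,0.055,-0.005,0,0],[-1,0.055,-0.005,0,0],[-1,0.055,-0.005,0,0],[-1,0.055,-0.005,0,0],[-1,0.055,-0.005,0,0],[-1,0.0405,-0.006,0,0]]' && python3 -m pendant '[[-1,0,0,0,0],[-1,0,0,0,0]]'
python3 - <<'E'
from h import *
s,R=st(); d=np.array([.4932,.285])-s["tcp_pos"][:2]
print(s["tcp_pos"],"d tool",R.T@d)
E
```

```text
clock: 16.3
tcp_pos: [0.4929, 0.2867, 0.2469]
orientation: [-0.0, 0.71, 0.704, -0.001]
wrist_force: [0.2, 0.2, -0.3]
finger_gap: 0.0154
grip_force: 59.2
clock: 16.55
tcp_pos: [0.4935, 0.2844, 0.2472]
orientation: [-0.0, 0.71, 0.704, -0.001]
wrist_force: [0.3, -0.5, -0.1]
finger_gap: 0.0154
grip_force: 59.2
[0.49346663 0.28436279 0.24722612] d tool [ 0.00063491 -0.00027206]
```

```bash
python3 -m pendant '[[-1,0,0,0.03,0],[-1,0,0,0.04,0],[-1,0,0,0.04,0],[-1,0,0,0.02,0],[-1,0,0,0.01,0],[-1,0,0,0.006,0],[-1,0,0,0.004,0],[-1,0,0,0,0]]' && python3 -m pendant '[[-1,0,0,0.002,0],[-1,0,0,0,0]]'
```

```text
clock: 17.55
tcp_pos: [0.4944, 0.2847, 0.0987]
orientation: [0.0, 0.71, 0.704, 0.0]
wrist_force: [-0.4, -0.2, -0.4]
finger_gap: 0.0155
grip_force: 59.2
clock: 17.8
tcp_pos: [0.4941, 0.2849, 0.0965]
orientation: [0.0, 0.71, 0.704, 0.0]
wrist_force: [-0.0, 0.5, 0.0]
finger_gap: 0.0155
grip_force: 59.2
```

```bash
python3 -m pendant '[[-1,0,0,0.002,0],[-1,0,0,0.001,0],[-1,0,0,0,0],[-1,0,0,0,0]]' && python3 -m pendant '[[-0.6,0,0,0,0],[-0.4,0,0,0,0],[-0.1,0,0,0,0],[0.3,0,0,0,0],[1,0,0,0,0],[1,0,0,0,0],[1,0,0,0,0],[1,0,0,0,0]]' && python3 -m pendant '[[1,0,0,-0.02,0],[1,0,0,-0.03,0],[1,0,0,-0.05,0],[1,0,0,-0.05,0],[1,-0.04,0,0,0],[1,-0.06,0,0,0],[1,-0.06,0,0,0],[1,-0.06,0,0,0]]' && python3 -m pendant '[[1,-0.06,0,0,0],[1,-0.06,0,0,0],[1,0,0,0,0],[1,0,0,0,0]]'
python3 - <<'E'
from h import *
import cv2
a=env.read_camera("top")[130:250,140:300];b=env.read_camera("side")[130:290,190:350]
cv2.imwrite("pics/final.png",np.hstack([cv2.resize(a,(440,330)),cv2.resize(b,(330,330))])[:,:,::-1])
E
```

```text
clock: 18.3
tcp_pos: [0.494, 0.2847, 0.0932]
orientation: [0.0, 0.71, 0.704, -0.0]
wrist_force: [-0.4, -0.3, -1.0]
finger_gap: 0.0154
grip_force: 59.3
clock: 19.3
tcp_pos: [0.494, 0.2847, 0.0932]
orientation: [0.0, 0.71, 0.704, -0.0]
wrist_force: [0.1, -1.0, 0.1]
finger_gap: 0.0853
grip_force: 0.0
clock: 20.3
tcp_pos: [0.4918, 0.0631, 0.2435]
orientation: [0.0, 0.71, 0.704, 0.0]
wrist_force: [1.9, -1.2, 0.5]
finger_gap: 0.0859
grip_force: 0.0
clock: 20.8
tcp_pos: [0.4907, -0.0552, 0.2432]
orientation: [-0.0, 0.711, 0.704, 0.0]
wrist_force: [-0.6, -0.1, 0.5]
finger_gap: 0.0854
grip_force: 0.0
```

View pics/final.png

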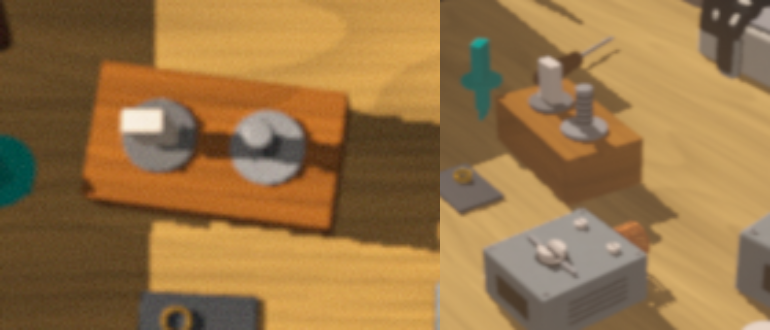

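The picture shows the white tool hanging upright in its hole, collar flat on the board (top view (158,133), side view (550,85)). The gripper is clear and touches nothing.

```bash
python3 -c "
from workcell import env
print(env.hand_in())"
```

```text
the job is handed in; nothing more can be done
None
```

I turned the slug clockwise with the tuning tool until its slot measured about 1° from the ridge line, hung the tool back upright in its rack hole and let go, then handed the job in at about 21 s; no verdict came back.

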